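# Power up the hoist and run it from the hand remote

## Task

Start the workshop hoist with closed fingertips: first push down the raised end of the rocker on the isolator box until it is fully over, then press the small square key on the hand remote all the way in (it stays in), then press the large round key all the way down, and finish while still holding the round key down. Leave the long bar key unpressed and the remote lying where it is on the bench; nothing is to be picked up, and the other things on the bench are to stay where they are.

Things in the scene. Friction and masses are not known exactly. Their poses are not given: they have to be found in the camera images.
- isolator: Grey isolator box fixed to the bench, 130 (own x) x 80 (own y) x 40 mm high, with a black frame 104 x 54 mm on top whose upper face is 46 mm above the bench. A grey paddle rocker stands in the frame. Origin: centre of the underside; own z up. It may stand at any yaw.
- rocker (a joint): Flat paddle, 80 (box's own x) x 36 mm, pivoting about the box's own y 56 mm above the bench over the box's centre; its top face is 4 mm above the axis. 0 rad = off: the +x end is up by 0.16 rad. 0.32 rad = fully over (on): the +x end is down by 0.16 rad. Friction 0.05 N m (about 2 N at the end); it stays where it is left and may start up to 0.05 rad over.
- rocker_raised_end (a point): Point on the top face of the rocker, on its midline 30 mm from the pivot towards the raised (box's +x) end: the place to push down. A narrow white line crosses the paddle there, and a black cable gland is on the same end face of the box. It is about 65 mm above the bench when off and 55 mm when fully over.
- remote: Hand remote of the hoist: a loose grey box lying flat on the bench, 84 (own x) x 170 (own y) x 36 mm high, about 0.8 kg, dark rubber at both ends; three black keys in a row along its length stand 12 mm proud of its top: long bar, small square (middle), large round. Origin: centre of the underside; own z up. It may lie at any yaw.
- bar_key_top (a point): Centre of the top of the long bar key, 50 (remote's own x) x 14 mm (own y), 54 mm from the remote's middle towards its +y end. Not to be pressed.
- square_key_top (a point): Centre of the top of the small square key, 22 x 22 mm, at the middle of the remote; 48 mm above the bench when out.
- round_key_top (a point): Centre of the top of the large round key, 34 mm diameter, 52 mm from the remote's middle towards its -y end; 48 mm above the bench when out.
- bar_key (a joint): Travel of the bar key, m: 0 out, 0.007 fully pressed; spring, springs back.
- square_key (a joint): Travel of the square key, m: 0 out, 0.007 fully in. No spring: friction of about 4 N, it stays in where it is pushed. It may start up to 1 mm in.
- round_key (a joint): Travel of the round key, m: 0 out, 0.007 fully down. Spring: 1.5 N to start, 5 N fully down; springs back when let go.
- socket_rail: Bystander: loose steel rail, 40 x 170 mm, 36 mm high, with five sockets standing on it. Origin: centre of the underside.
- deep_socket: Bystander: loose upright deep socket, 38 mm diameter, 70 mm high. Origin: centre of the underside.
- grease_tin: Bystander: loose small metal tin, 40 mm diameter, 55 mm high. Origin: centre of the underside.
- spray_can: Bystander: loose spray can, 54 mm diameter, 150 mm high. Origin: centre of the underside.
- mug: Bystander: loose white mug, 76 mm diameter, 85 mm high, with a handle. Origin: centre of the underside.
- screwdriver: Bystander: loose screwdriver lying on the bench near the robot. Origin near its middle, on the bench.
- wrench: Bystander: loose wrench lying on the bench near the robot. Origin near its middle, on the bench.

How it is judged:
By the outcome, as a careful person would: the job done as asked, in the order asked, and still so for the second after the job is handed in, while the arm keeps its last pose, push and grip.
It also fails if it takes over 40 s, if anything falls off the work surface, if the arm or the gripper's body presses on something with over 40 N, if the wrist force passes 120 N, or if a joint passes its speed limit or range.

## Robot

A 7-joint arm with a two-finger parallel gripper is mounted at the origin on the work surface. World frame = base frame: x ahead of the robot, y to its left, z up, the work surface at z = 0. Lengths are in m, angles in rad, forces in N, time in s.
With the tool pointing down it reaches from about 0.425 to 0.875 m from the base axis. Payload 8.4 kg.
Tool frame: the origin (TCP) lies midway between the tips of the shut fingers; the grasp point (between the pads) lies 19 mm behind it; z points along the fingers, y is the direction in which the jaws open and shut (so a half turn about z gives the same grasp; the last joint's range is limited). The gripper opens to 85 mm and grips with 20 to 120 N. Pads are 22 mm wide; open, the fingers measure 114 mm over their backs; the gripper's body (76 mm by 85 mm) begins 54 mm behind the grasp point. The pads swing forward as they close: fully open they stand 13 mm farther back than shut.
Start: joints at [1.018, 0.333, 0.04, 1.465, -0.013, 1.343, -0.059], TCP at [0.285, -0.584, 0.231] pointing down, gripper open.
Joint ranges: [-2.58, 2.58], [-0.38, 2.09], [-1.3, 1.39], [0.25, 2.4], [-1.5, 4.64], [0.08, 2.09], [-2.65, 2.65]. Speed limits (rad/s): [2.22, 2.22, 2.79, 2.79, 3.14, 3.14, 3.14].

## Interface

Orientations are given as a unit quaternion [w, x, y, z].
In Python, from plant import state, cams, order gives the robot as it stands.
- The arm moves only by the tool jog_arm, never from a script. Its argument "deltas" is a list of rows, each an object of numbers: "tx", "ty", "tz": the shift along the tool's x, y, z in m; "turn": the turn about the tool's z in rad. In form: [{"tx": .., "ty": .., "tz": .., "turn": ..}, ...]. A call has 1 to 20 rows; each row shifts and turns the commanded pose from where the row before left it, along the tool's axes as they then stand; what a row does not reach is not made up. A row lasts 1/12 s, in which the tool goes at most 41.7 mm and 7.16 degrees, less where a joint would pass 70% of its speed; a pose out of reach is approached as far as the arm can. A call is refused whole if a number of a shift passes 0.0417 or a number of a turn 0.125, either way. A call with a gripper value outside its range is refused whole. "claw" is the closure, from -1 (fully open) to 1 (shut), so that 0 is half open, set as the call begins (left out, the last holds). The fingers move at their own pace and stop on an object; the grip force is fixed at half the most. Time passes only in rows, so rows that do not move let the fingers close. It gives the time, the measured TCP pose, the force and the opening at its end, in the units of the state.
- state(): the state, without advancing time (a new reading comes with each control period).
- cams.get_image(name): name is "scene" or "top" or "wrist"; returns the picture (400x640x3 uint8, red, green, blue); there is no depth.
- cams.camera_info(name): a dict with "intrinsics" (3x3 intrinsics, pixels), "camera_from_world" (4x4, takes a point from world to camera coordinates); the wrist camera has in their place "T_tool_cam" (4x4, takes a point from camera to tool coordinates, whose origin is the TCP and whose axes are the flange's). Camera axes: x right, y up, looking along -z (the intrinsics and any distortion apply to the point x, -y, -z); pixel columns grow to the right and rows downward; lengths in m; the calibration is good to about 2 mm. A picture is of the moment at which its call begins: read the wrist's pose just before it. camera_info takes no time and is no camera call.
- order.job_done(): hands the job in, once; it reports no verdict.
The state is a dict: "clock": time; "joint_positions": joint angles; "qvel": joint speeds; "tau": joint torques, N m; "tcp_pos": TCP position; "tool_rot": TCP orientation; "wrist_force": force on the tool from outside, world axes, zero at the start; "ft_torque": the same for the moment, N m; "gripper_width": finger opening in m.
Only numpy, scipy, OpenCV 4.12 (cv2) and the standard library are available. Lean on these libraries where they do the work, as an engineer would, in place of code of your own. Each camera call takes 0.05 s, during which the arm holds its last target.

## Working session

There is one attempt and no reset: what is moved stays moved. The work goes in short steps, Python scripts to look and compute and a tool call to move; the robot and the scene stay as the last step left them, time stands still between calls to the robot, and variables do not carry over. Pictures are saved under pics/ and viewed, and the job is handed in when it is done.

Besides the shell and the picture viewer there is one more tool, called after "Emit:" as name(argument=value, ...), one argument or row to a line, values as JSON. jog_arm: Moves the arm, as the interface text tells. Its arguments: {"type":"object","properties":{"deltas":{"type":"array"},"claw":{"type":"number"}},"required":["deltas"]}

```bash
mkdir -p pics; ls; python3 - <<'E'
from plant import state,cams,order
import cv2
s=state()
print(s['clock'],s['tcp_pos'],s['tool_rot'],s['wrist_force'],s['gripper_width'])
for n in ['scene','top','wrist']:
    print(n,{k:(v.round(4).tolist() if hasattr(v,'round') else v) for k,v in cams.camera_info(n).items()})
    cv2.imwrite(f'pics/{n}0.png',cams.get_image(n)[:,:,::-1])
E
```

```text
pics
0.0 [ 0.28472775 -0.58382606  0.23043098] [-7.60072738e-04  9.74366993e-01  2.24962943e-01 -2.44261140e-04] [0.27818693 0.19990953 0.89214111] 0.08545400616802346
scene {'intrinsics': [[413.4554, 0.0, 320.3152], [0.0, 413.4554, 199.6839], [0.0, 0.0, 1.0]], 'camera_from_world': [[-0.8719, 0.4895, -0.013, 0.4835], [-0.3854, -0.6694, 0.6351, 0.1637], [0.3022, 0.5588, 0.7723, -1.1422], [0.0, 0.0, 0.0, 1.0]]}
top {'intrinsics': [[432.8134, 0.0, 312.7318], [0.0, 432.8134, 194.3969], [0.0, 0.0, 1.0]], 'camera_from_world': [[-0.0078, -0.9998, 0.0188, -0.0217], [0.9928, -0.0054, 0.1198, -0.5606], [-0.1197, 0.0196, 0.9926, -0.951], [0.0, 0.0, 0.0, 1.0]]}
wrist {'intrinsics': [[310.5707, 0.0, 318.0508], [0.0, 310.5707, 205.1219], [0.0, 0.0, 1.0]], 'T_tool_cam': [[-0.0001, 0.9603, 0.279, 0.0718], [1.0, 0.0004, -0.001, -0.0001], [-0.0011, 0.279, -0.9603, -0.142], [0.0, 0.0, 0.0, 1.0]]}
```

View pics/scene0.png

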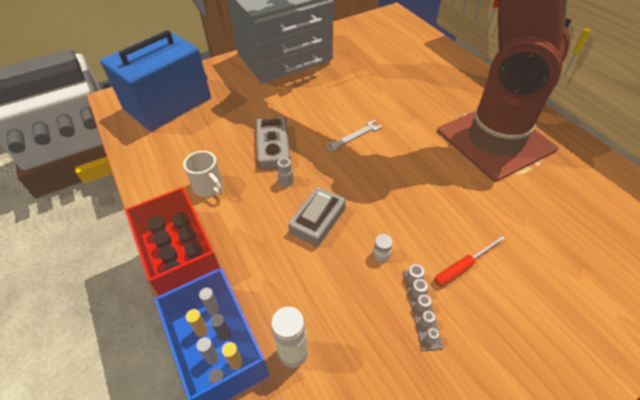

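View pics/top0.png

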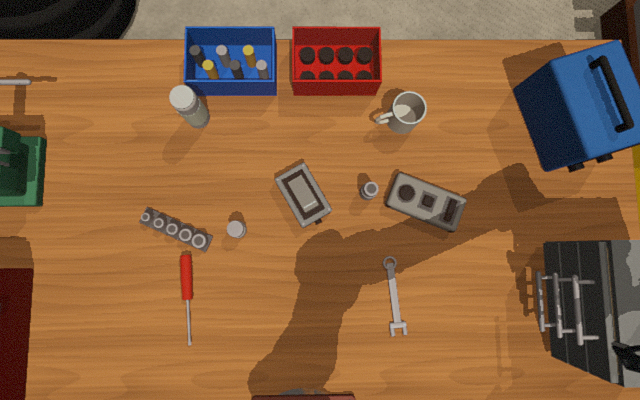

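View pics/wrist0.png

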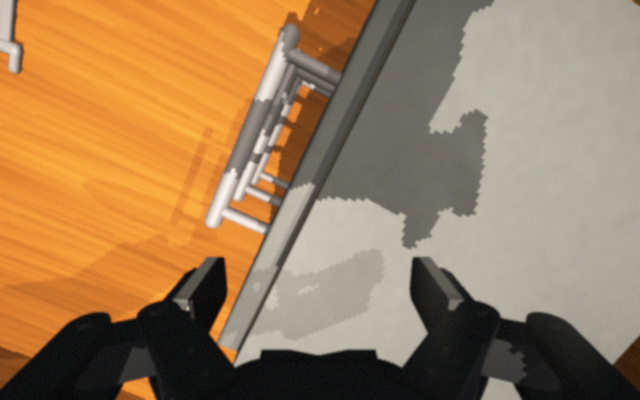

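Top view: isolator is at about (303,194) with its gland near (318,221). The remote's round key is at (406,193), square (428,201) and bar (450,210). The deep socket at (370,190) stands close to the round end. I'll zoom in next.

```bash
python3 - <<'E'
import cv2,numpy as np
t=cv2.imread('pics/top0.png');s=cv2.imread('pics/scene0.png')
a=cv2.resize(t[150:240,265:475],None,fx=3.8,fy=3.8,interpolation=cv2.INTER_CUBIC)
b=cv2.resize(s[110:250,240:390],None,fx=4,fy=4,interpolation=cv2.INTER_CUBIC)
cv2.imwrite('pics/topz.png',a);cv2.imwrite('pics/scenez.png',b)
E
```

```text
(no output)
```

View pics/topz.png

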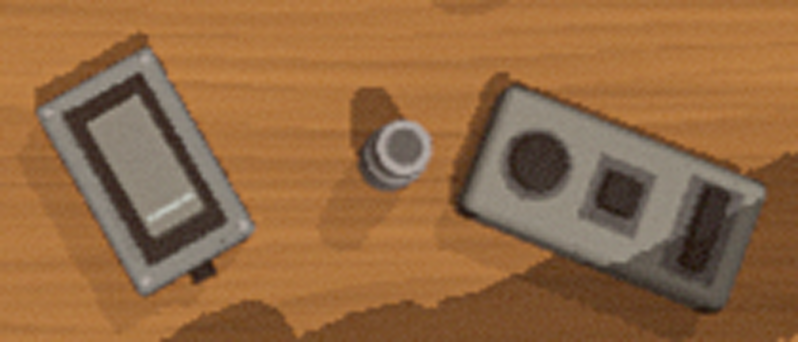

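View pics/scenez.png

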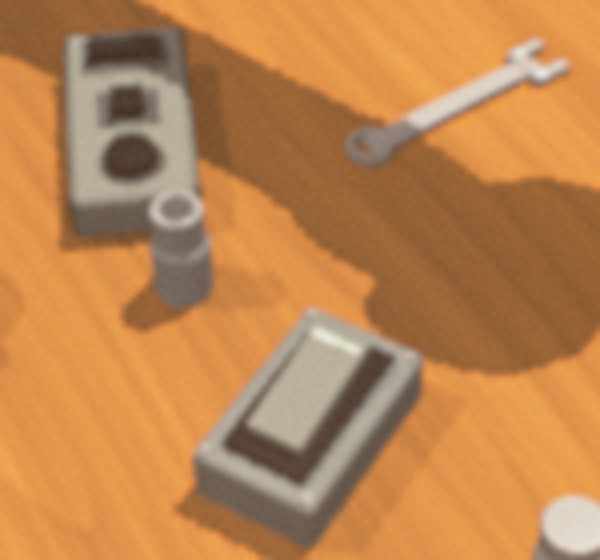

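```bash
cat > h.py <<'E'
import numpy as np
from plant import state,cams,order
from scipy.spatial.transform import Rotation as R
def ray(n,u,v):
    c=cams.camera_info(n);K=np.array(c['intrinsics']);T=np.array(c['camera_from_world'])
    d=np.array([(u-K[0,2])/K[0,0],-(v-K[1,2])/K[1,1],-1.])
    return -T[:3,:3].T@T[:3,3],T[:3,:3].T@d
def plane(n,u,v,z):
    o,d=ray(n,u,v);return o+d*(z-o[2])/d[2]
def tri(p,q):
    A=np.zeros((3,3));b=np.zeros(3);P=[]
    for n,u,v in (('top',*p),('scene',*q)):
        o,d=ray(n,u,v);d/=np.linalg.norm(d);M=np.eye(3)-np.outer(d,d);A+=M;b+=M@o;P.append((M,o))
    x=np.linalg.solve(A,b);return x,[np.linalg.norm(M@(x-o)) for M,o in P]
def tz(x,y):return ((x+.5)/3.8-.5+265,(y+.5)/3.8-.5+150)
def sz(x,y):return ((x+.5)/4-.5+240,(y+.5)/4-.5+110)
E
python3 - <<'E'
from h import *
import cv2
t=cv2.imread('pics/topz.png');s=cv2.imread('pics/scenez.png')
def comps(im,box,thr,lo):
    x0,y0,x1,y1=box;g=im[y0:y1,x0:x1].max(2)
    m=(g<thr).astype(np.uint8);n,l,st,c=cv2.connectedComponentsWithStats(m)
    for i in range(1,n):
        if st[i,4]>lo: print(st[i]+np.array([x0,y0,0,0,0]),(c[i]+[x0,y0]).round(1))
comps(t,(490,110,740,285),75,300);print();comps(s,(70,30,195,190),80,300)
for nm,im,(x0,y0,x1,y1) in (('t',t,(130,180,215,240)),('s',s,(300,315,375,365))):
    m=im[y0:y1,x0:x1].min(2)>185;ys,xs=np.nonzero(m);print(nm,len(xs),xs.mean()+x0,ys.mean()+y0)
pts={'line':((172,209),(337,341),.065),'round':((537,163),(132,157),.048),'sq':((619,194),(127,103),.048),'bar':((704,233),(126,50),.048)}
for k,(a,b,z) in pts.items():
    a=tz(*a);b=sz(*b);print(k,plane('top',*a,z).round(4),plane('scene',*b,z).round(4),tri(a,b)[0].round(4))
# isolator & remote top corners
for nm,c,z in (('iso',[(147,47),(254,228),(146,296),(38,112)],.04),('rem',[(510,85),(768,190),(716,310),(460,210)],.036)):
    P=np.array([plane('top',*tz(*q),z) for q in c]);print(nm,P.round(4).tolist(),P.mean(0).round(4),[np.linalg.norm(P[i]-P[i-1]).round(4) for i in range(4)])
print(plane('top',*tz(407,148),.07),plane('top',370,190,.07))
E
```

```text
[ 508  134   61   59 2730] [537.1 161.9]
[ 595  169   49   50 1679] [618.4 194.1]
[ 663  184   73  101 3885] [701.9 236.6]
[570 256  85  29 554] [615.2 272.9]

[  90   38   72   25 1165] [126.8  50.5]
[114  92  27  24 419] [127.3 105.3]
[109 157  45  19 341] [128.6 167.9]
t 9 168.11111111111111 208.0
s 429 334.8997668997669 340.5034965034965
line [ 0.5341 -0.0184  0.065 ] [ 0.5344 -0.0177  0.065 ] [ 0.5341 -0.0184  0.0642]
round [ 0.5618 -0.2352  0.048 ] [ 0.5651 -0.2304  0.048 ] [ 0.5627 -0.2368  0.0415]
sq [ 0.5431 -0.2834  0.048 ] [ 0.546  -0.2789  0.048 ] [ 0.5437 -0.2851  0.0422]
bar [ 0.5196 -0.333   0.048 ] [ 0.5238 -0.3282  0.048 ] [ 0.5206 -0.3356  0.0411]
iso [[0.6343, -0.0044, 0.04], [0.5249, -0.0673, 0.04], [0.4851, -0.003, 0.04], [0.5951, 0.0608, 0.04]] [ 0.5598 -0.0035  0.04  ] [np.float64(0.0761), np.float64(0.1262), np.float64(0.0756), np.float64(0.1272)]
rem [[0.6109, -0.2233, 0.036], [0.5462, -0.3769, 0.036], [0.4746, -0.3421, 0.036], [0.5353, -0.1909, 0.036]] [ 0.5417 -0.2833  0.036 ] [np.float64(0.0822), np.float64(0.1666), np.float64(0.0796), np.float64(0.1629)]
[ 0.56827813 -0.15469347  0.07      ] [ 0.56514443 -0.1507858   0.07      ]
```

Heights and sizes agree: the rocker line triangulates to z≈0.064 and 29.7 mm from the box centre, key spacings are 52 and 55 mm, and the boxes come out at the right size. I'll close the fingers and travel to the rocker at height.

```bash
cat >> h.py <<'E'
def go(p):
    s=state();r=R.from_quat(np.roll(s['tool_rot'],-1));d=r.inv().apply(np.array(p)-s['tcp_pos'])
    print('t',s['clock'],'tcp',s['tcp_pos'].round(4),'F',s['wrist_force'].round(2),'w',round(s['gripper_width'],4),'tool delta',d.round(4), 'xaxis',r.as_matrix()[:,0].round(3))
E
python3 -c "
from h import *
go([.534,-.018,.2305])"
```

```text
t 0.15 tcp [ 0.2848 -0.5839  0.2306] F [ 0.65 -0.24 -0.38] w 0.0856 tool delta [ 0.4721 -0.3994  0.0006] xaxis [ 0.899  0.438 -0.   ]
```

Emit:
jog_arm(
  deltas=[
    {"tx": 0.012, "ty": -0.01},
    {"tx": 0.024, "ty": -0.02},
    {"tx": 0.024, "ty": -0.02},
    {"tx": 0.024, "ty": -0.02},
    {"tx": 0.024, "ty": -0.02},
    {"tx": 0.024, "ty": -0.02},
    {"tx": 0.024, "ty": -0.02},
    {"tx": 0.024, "ty": -0.02},
    {"tx": 0.024, "ty": -0.02},
    {"tx": 0.024, "ty": -0.02},
    {"tx": 0.024, "ty": -0.02},
    {"tx": 0.024, "ty": -0.02},
    {"tx": 0.024, "ty": -0.02},
    {"tx": 0.024, "ty": -0.02},
    {"tx": 0.024, "ty": -0.02},
    {"tx": 0.024, "ty": -0.02},
    {"tx": 0.024, "ty": -0.02},
    {"tx": 0.024, "ty": -0.02},
    {"tx": 0.024, "ty": -0.02},
    {"tx": 0.012, "ty": -0.01},
  ],
  claw=1,
)

```text
schema error: expected keys tx, ty, tz, turn
```

```bash
python3 -c "
from h import *
go([.534,-.018,.1])"
```

```text
t 0.15 tcp [ 0.2848 -0.5839  0.2306] F [ 0.65 -0.24 -0.38] w 0.0856 tool delta [ 0.4721 -0.3992  0.1311] xaxis [ 0.899  0.438 -0.   ]
```

All four keys are required in each row.

Emit:
jog_arm(
  deltas=[
    {"tx": 0.012, "ty": -0.01, "tz": 0, "turn": 0},
    {"tx": 0.024, "ty": -0.02, "tz": 0, "turn": 0},
    {"tx": 0.024, "ty": -0.02, "tz": 0, "turn": 0},
    {"tx": 0.024, "ty": -0.02, "tz": 0, "turn": 0},
    {"tx": 0.024, "ty": -0.02, "tz": 0, "turn": 0},
    {"tx": 0.024, "ty": -0.02, "tz": 0, "turn": 0},
    {"tx": 0.024, "ty": -0.02, "tz": 0, "turn": 0},
    {"tx": 0.024, "ty": -0.02, "tz": 0, "turn": 0},
    {"tx": 0.024, "ty": -0.02, "tz": 0, "turn": 0},
    {"tx": 0.024, "ty": -0.02, "tz": 0, "turn": 0},
    {"tx": 0.024, "ty": -0.02, "tz": 0, "turn": 0},
    {"tx": 0.024, "ty": -0.02, "tz": 0, "turn": 0},
    {"tx": 0.024, "ty": -0.02, "tz": 0, "turn": 0},
    {"tx": 0.024, "ty": -0.02, "tz": 0, "turn": 0},
    {"tx": 0.024, "ty": -0.02, "tz": 0, "turn": 0},
    {"tx": 0.024, "ty": -0.02, "tz": 0, "turn": 0},
    {"tx": 0.024, "ty": -0.02, "tz": 0, "turn": 0},
    {"tx": 0.024, "ty": -0.02, "tz": 0, "turn": 0},
    {"tx": 0.024, "ty": -0.02, "tz": 0, "turn": 0},
    {"tx": 0.012, "ty": -0.01, "tz": 0, "turn": 0},
  ],
  claw=1,
)

```text
clock: 1.82
tcp_pos: [0.529, -0.0385, 0.2313]
tool_rot: [-0.001, 0.974, 0.227, 0.0]
wrist_force: [-0.4, 0.2, -0.2]
gripper_width: -0.0003
```

```bash
python3 -c "
from h import *
import cv2
go([.534,-.018,.1])
cv2.imwrite('pics/w1.png',cams.get_image('wrist')[:,:,::-1])
go([.534,-.018,.1])
"
```

```text
t 1.8167 tcp [ 0.529  -0.0385  0.2313] F [-0.4   0.17 -0.24] w -0.0003 tool delta [ 0.0134 -0.016   0.1313] xaxis [0.897 0.442 0.001]
t 1.8667 tcp [ 0.5296 -0.0366  0.2312] F [-0.31  2.44  0.18] w -0.0001 tool delta [ 0.012  -0.0144  0.1313] xaxis [0.896 0.444 0.002]
```

View pics/w1.png

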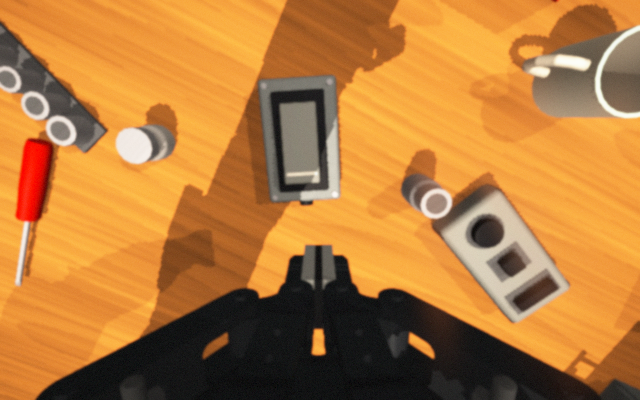

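The wrist view shows the rocker line at about (303,176) and the remote keys at (487,231), (512,262) and (533,291). I'll check these against my estimates.

```bash
cat >> h.py <<'E'
def wplane(u,v,z,p,q):
    c=cams.camera_info('wrist');K=np.array(c['intrinsics']);T=np.array(c['T_tool_cam'])
    r=R.from_quat(np.roll(q,-1));d=r.apply(T[:3,:3]@np.array([(u-K[0,2])/K[0,0],-(v-K[1,2])/K[1,1],-1.]))
    o=np.array(p)+r.apply(T[:3,3]);return o+d*(z-o[2])/d[2]
E
python3 - <<'E'
from h import *
import cv2
im=cv2.imread('pics/w1.png')
cv2.imwrite('pics/w1z.png',cv2.resize(im[160:330,270:590],None,fx=2.5,fy=2.5,interpolation=cv2.INTER_CUBIC))
p=[.529,-.0385,.2313];q=[-.001,.974,.227,0]
for n,u,v,z in(('line',303,176,.065),('round',487,231,.048),('sq',512,262,.048),('bar',533,291,.048)):print(n,wplane(u,v,z,p,q).round(4))
E
```

```text
line [ 0.5337 -0.0192  0.065 ]
round [ 0.5651 -0.231   0.048 ]
sq [ 0.5462 -0.2788  0.048 ]
bar [ 0.5262 -0.3237  0.048 ]
```

View pics/w1z.png

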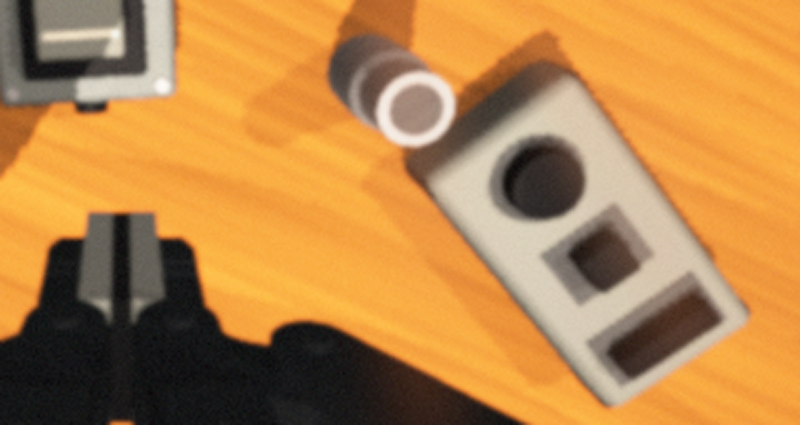

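Emit:
jog_arm(
  deltas=[
    {"tx": 0.006, "ty": -0.007, "tz": 0.02, "turn": 0},
    {"tx": 0.006, "ty": -0.007, "tz": 0.025, "turn": 0},
    {"tx": 0, "ty": 0, "tz": 0.025, "turn": 0},
    {"tx": 0, "ty": 0, "tz": 0.025, "turn": 0},
    {"tx": 0, "ty": 0, "tz": 0.025, "turn": 0},
    {"tx": 0, "ty": 0, "tz": 0.015, "turn": 0},
    {"tx": 0, "ty": 0, "tz": 0, "turn": 0},
    {"tx": 0, "ty": 0, "tz": 0, "turn": 0},
    {"tx": 0, "ty": 0, "tz": 0, "turn": 0},
    {"tx": 0, "ty": 0, "tz": 0, "turn": 0},
  ],
)

```text
clock: 2.7
tcp_pos: [0.5338, -0.025, 0.0978]
tool_rot: [0.0, 0.974, 0.225, 0.001]
wrist_force: [0.4, -0.3, 0.1]
gripper_width: -0.0005
```

```bash
python3 -c "
from h import *
go([.5335,-.0185,.065])"
```

```text
t 2.7 tcp [ 0.5338 -0.025   0.0978] F [ 0.37 -0.3   0.07] w -0.0005 tool delta [ 0.0025 -0.006   0.0328] xaxis [0.899 0.438 0.002]
```

Emit:
jog_arm(
  deltas=[
    {"tx": 0.0025, "ty": -0.006, "tz": 0.006, "turn": 0},
    {"tx": 0, "ty": 0, "tz": 0.01, "turn": 0},
    {"tx": 0, "ty": 0, "tz": 0.01, "turn": 0},
    {"tx": 0, "ty": 0, "tz": 0.005, "turn": 0},
    {"tx": 0, "ty": 0, "tz": 0.003, "turn": 0},
    {"tx": 0, "ty": 0, "tz": 0.003, "turn": 0},
    {"tx": 0, "ty": 0, "tz": 0, "turn": 0},
    {"tx": 0, "ty": 0, "tz": 0, "turn": 0},
  ],
)

```text
clock: 3.37
tcp_pos: [0.5326, -0.0184, 0.0593]
tool_rot: [-0.0, 0.974, 0.225, 0.0]
wrist_force: [0.6, 0.4, 1.4]
gripper_width: 0.0001
```

Emit:
jog_arm(
  deltas=[
    {"tx": 0, "ty": 0, "tz": 0.002, "turn": 0},
    {"tx": 0, "ty": 0, "tz": 0.001, "turn": 0},
    {"tx": 0, "ty": 0, "tz": 0, "turn": 0},
    {"tx": 0, "ty": 0, "tz": 0, "turn": 0},
  ],
)

```text
clock: 3.7
tcp_pos: [0.5327, -0.0184, 0.0565]
tool_rot: [0.0, 0.974, 0.225, 0.0]
wrist_force: [0.2, 0.2, 1.0]
gripper_width: 0.0002
```

Emit:
jog_arm(
  deltas=[
    {"tx": 0, "ty": 0, "tz": 0.001, "turn": 0},
    {"tx": 0, "ty": 0, "tz": 0.001, "turn": 0},
    {"tx": 0, "ty": 0, "tz": 0, "turn": 0},
    {"tx": 0, "ty": 0, "tz": 0, "turn": 0},
  ],
)

```text
clock: 4.03
tcp_pos: [0.533, -0.0184, 0.0559]
tool_rot: [0.0, 0.974, 0.225, 0.0]
wrist_force: [-6.2, -1.1, 17.4]
gripper_width: -0.0002
```

```bash
python3 -c "
from h import *
go([.5335,-.0185,.055])"
```

```text
t 4.0333 tcp [ 0.533  -0.0184  0.0559] F [-6.17 -1.14 17.44] w -0.0002 tool delta [0.0004 0.0003 0.0009] xaxis [0.899 0.438 0.001]
```

The force jumped to 17 N at z≈0.056, so the rocker is on its stop. I'll retract and travel over the remote.

Emit:
jog_arm(
  deltas=[
    {"tx": 0, "ty": 0, "tz": -0.01, "turn": 0},
    {"tx": 0, "ty": 0, "tz": -0.03, "turn": 0},
    {"tx": 0, "ty": 0, "tz": -0.035, "turn": 0},
    {"tx": 0, "ty": 0, "tz": -0.035, "turn": 0},
    {"tx": -0.005, "ty": 0.012, "tz": -0.03, "turn": 0},
    {"tx": -0.01, "ty": 0.023, "tz": -0.01, "turn": 0},
    {"tx": -0.01, "ty": 0.023, "tz": 0, "turn": 0},
    {"tx": -0.01, "ty": 0.023, "tz": 0, "turn": 0},
    {"tx": -0.01, "ty": 0.023, "tz": 0, "turn": 0},
    {"tx": -0.01, "ty": 0.023, "tz": 0, "turn": 0},
    {"tx": -0.01, "ty": 0.023, "tz": 0, "turn": 0},
    {"tx": -0.01, "ty": 0.023, "tz": 0, "turn": 0},
    {"tx": -0.01, "ty": 0.023, "tz": 0, "turn": 0},
    {"tx": -0.01, "ty": 0.023, "tz": 0, "turn": 0},
    {"tx": -0.01, "ty": 0.023, "tz": 0, "turn": 0},
    {"tx": 0, "ty": 0, "tz": 0, "turn": 0},
    {"tx": 0, "ty": 0, "tz": 0, "turn": 0},
    {"tx": 0, "ty": 0, "tz": 0, "turn": 0},
    {"tx": 0, "ty": 0, "tz": 0, "turn": 0},
  ],
)

```text
clock: 5.62
tcp_pos: [0.5444, -0.2806, 0.2044]
tool_rot: [-0.0, 0.974, 0.226, 0.0]
wrist_force: [-0.5, 0.2, -1.2]
gripper_width: -0.0004
```

```bash
python3 - <<'E'
from h import *
import cv2
go([.544,-.282,.048]);s=state();np.savez('w2.npz',p=s['tcp_pos'],q=s['tool_rot'])
im=cams.get_image('wrist')[:,:,::-1];cv2.imwrite('pics/w2.png',im)
t=cams.get_image('top')[:,:,::-1];cv2.imwrite('pics/t2.png',t)
c=cams.get_image('scene')[:,:,::-1];cv2.imwrite('pics/s2.png',c)
a=cv2.resize(t[150:240,265:365],None,fx=4,fy=4,interpolation=cv2.INTER_CUBIC)
b=cv2.resize(c[180:250,280:350],None,fx=5,fy=5,interpolation=cv2.INTER_CUBIC)
o=np.zeros((360,760,3),np.uint8);o[:360,:400]=a;o[:350,400:750]=b;cv2.imwrite('pics/z2.png',o)
E
```

```text
t 5.6167 tcp [ 0.5444 -0.2806  0.2044] F [-0.49  0.23 -1.19] w -0.0004 tool delta [-0.001   0.0011  0.1564] xaxis [0.898 0.44  0.   ]
```

View pics/w2.png

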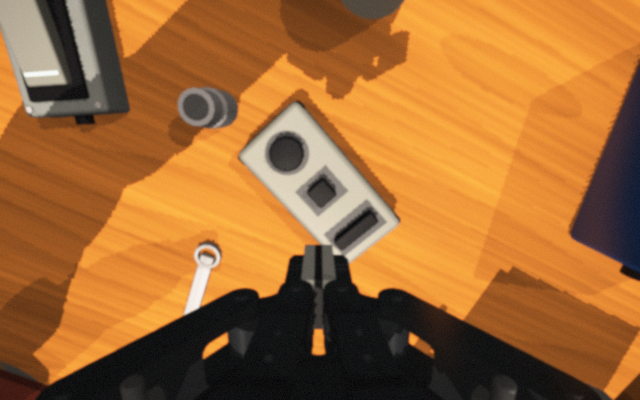

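View pics/z2.png

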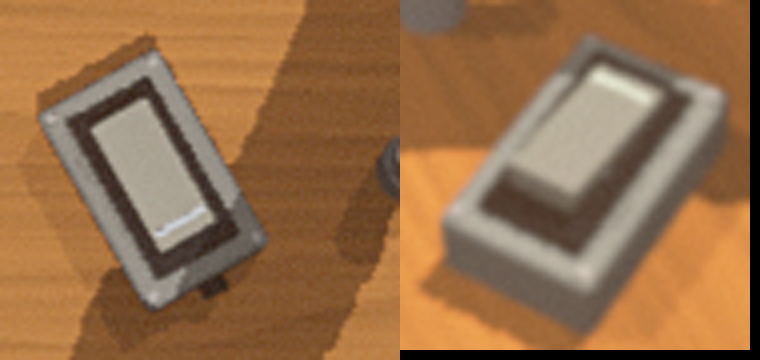

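The rocker is over: the far end is now raised and the line end is low. Wrist view: round key (286,152), square (321,191), bar (355,229). I'll measure them with masks.

```bash
python3 - <<'E'
from h import *
import cv2
im=cv2.imread('pics/w2.png');d=np.load('w2.npz');p,q=d['p'],d['q']
cv2.imwrite('pics/w2z.png',cv2.resize(im[90:260,230:410],None,fx=3.5,fy=3.5,interpolation=cv2.INTER_CUBIC))
x0,y0=262,125
for thr in(60,75):
    m=(im[y0:250,x0:390].max(2)<thr).astype(np.uint8);n,l,st,c=cv2.connectedComponentsWithStats(m)
    for i in range(1,n):
        if st[i,4]>60:
            u,v=c[i]+[x0,y0];print(thr,st[i,2:],(u.round(1),v.round(1)),wplane(u,v,.048,p,q).round(4))
print(tri((184.5/4-.5+265,221.5/4-.5+150),(225.5/5-.5+280,88.5/5-.5+180)))
E
```

```text
60 [ 33  29 596] (np.float64(285.6), np.float64(147.7)) [ 0.5686 -0.2346  0.048 ]
60 [ 27  18 186] (np.float64(321.6), np.float64(185.2)) [ 0.551  -0.2814  0.048 ]
60 [ 42  33 412] (np.float64(357.9), np.float64(223.9)) [ 0.5311 -0.3324  0.048 ]
75 [ 35  37 977] (np.float64(286.0), np.float64(152.1)) [ 0.565  -0.2367  0.048 ]
75 [ 28  30 521] (np.float64(321.3), np.float64(190.6)) [ 0.5459 -0.2836  0.048 ]
75 [ 44  41 761] (np.float64(355.5), np.float64(228.1)) [ 0.526  -0.3324  0.048 ]
(array([ 0.53330568, -0.01928913,  0.05477022]), [np.float64(0.0014784193879393405), np.float64(0.001478419387939186)])
```

View pics/w2z.png

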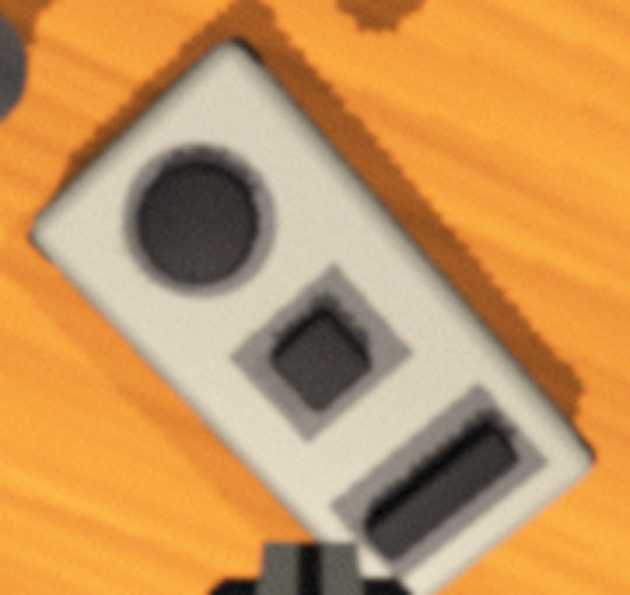

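Wrist and top agree within 2 mm: square key (0.5435, -0.284), round key (0.5625, -0.2365). The rocker line now triangulates to z=0.0548, which is fully over. I'll descend above the square key.

Emit:
jog_arm(
  deltas=[
    {"tx": -0.002, "ty": 0.003, "tz": 0.015, "turn": 0},
    {"tx": 0, "ty": 0, "tz": 0.03, "turn": 0},
    {"tx": 0, "ty": 0, "tz": 0.03, "turn": 0},
    {"tx": 0, "ty": 0, "tz": 0.03, "turn": 0},
    {"tx": 0, "ty": 0, "tz": 0.02, "turn": 0},
    {"tx": 0, "ty": 0, "tz": 0.01, "turn": 0},
    {"tx": 0, "ty": 0, "tz": 0, "turn": 0},
    {"tx": 0, "ty": 0, "tz": 0, "turn": 0},
    {"tx": 0, "ty": 0, "tz": 0, "turn": 0},
    {"tx": 0, "ty": 0, "tz": 0, "turn": 0},
  ],
)

```text
clock: 6.6
tcp_pos: [0.5448, -0.286, 0.0712]
tool_rot: [0.001, 0.974, 0.225, 0.001]
wrist_force: [0.1, 0.5, 0.2]
gripper_width: 0.0003
```

```bash
python3 - <<'E'
from h import *
import cv2
go([.5435,-.284,.048])
im=cams.get_image('wrist')[:,:,::-1];cv2.imwrite('pics/w3.png',im)
c=cams.get_image('scene')[:,:,::-1]
cv2.imwrite('pics/s3.png',cv2.resize(c[90:210,210:350],None,fx=4,fy=4,interpolation=cv2.INTER_CUBIC))
E
```

```text
t 6.6 tcp [ 0.5448 -0.286   0.0712] F [0.09 0.48 0.2 ] w 0.0003 tool delta [-0.0003 -0.0024  0.0232] xaxis [0.899 0.438 0.002]
```

View pics/w3.png

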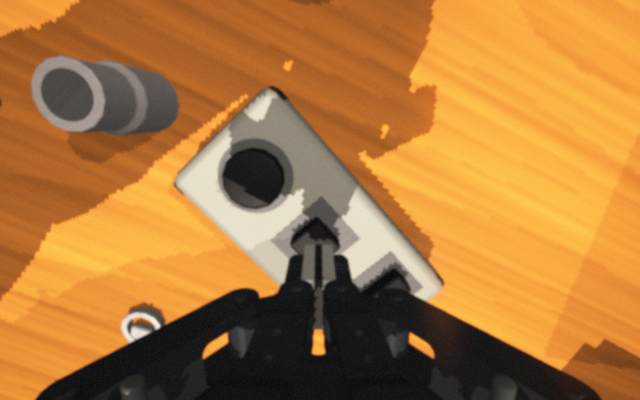

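View pics/s3.png

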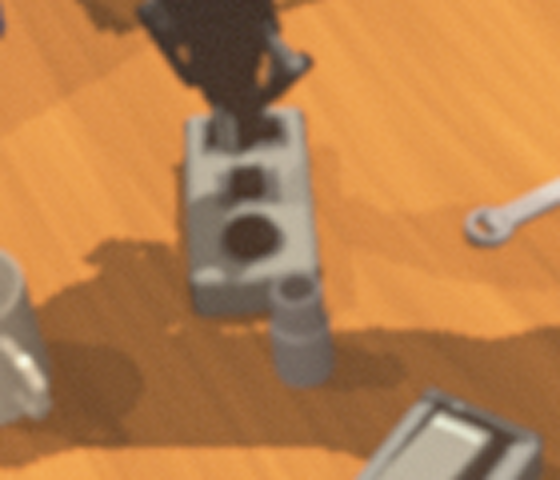

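The tip is above the square key, with the key at (316,237) just ahead of the tip along the line of sight. I'll apply a small correction and press slowly.

Emit:
jog_arm(
  deltas=[
    {"tx": 0, "ty": -0.002, "tz": 0.008, "turn": 0},
    {"tx": 0, "ty": 0, "tz": 0.008, "turn": 0},
    {"tx": 0, "ty": 0, "tz": 0.004, "turn": 0},
    {"tx": 0, "ty": 0, "tz": 0.003, "turn": 0},
    {"tx": 0, "ty": 0, "tz": 0.002, "turn": 0},
    {"tx": 0, "ty": 0, "tz": 0.002, "turn": 0},
    {"tx": 0, "ty": 0, "tz": 0, "turn": 0},
    {"tx": 0, "ty": 0, "tz": 0, "turn": 0},
  ],
)

```text
clock: 7.37
tcp_pos: [0.543, -0.2839, 0.0422]
tool_rot: [0.0, 0.974, 0.225, 0.0]
wrist_force: [-0.5, -0.2, 0.1]
gripper_width: -0.0002
```

Emit:
jog_arm(
  deltas=[
    {"tx": 0, "ty": 0, "tz": 0.001, "turn": 0},
    {"tx": 0, "ty": 0, "tz": 0.001, "turn": 0},
    {"tx": 0, "ty": 0, "tz": 0, "turn": 0},
    {"tx": 0, "ty": 0, "tz": 0, "turn": 0},
  ],
)

```text
clock: 7.7
tcp_pos: [0.5432, -0.284, 0.0412]
tool_rot: [0.0, 0.974, 0.225, 0.0]
wrist_force: [-2.6, 0.8, 6.4]
gripper_width: 0.0
```

Emit:
jog_arm(
  deltas=[
    {"tx": 0, "ty": 0, "tz": 0.001, "turn": 0},
    {"tx": 0, "ty": 0, "tz": 0, "turn": 0},
    {"tx": 0, "ty": 0, "tz": 0, "turn": 0},
  ],
)

```text
clock: 7.95
tcp_pos: [0.5433, -0.2841, 0.0411]
tool_rot: [0.001, 0.974, 0.225, 0.0]
wrist_force: [-5.0, 2.9, 16.0]
gripper_width: 0.0
```

The stop was reached at z=0.0411 (48−7 mm) with 16 N. I'll lift, shift over the round key and look.

Emit:
jog_arm(
  deltas=[
    {"tx": 0, "ty": 0, "tz": -0.01, "turn": 0},
    {"tx": 0, "ty": 0, "tz": -0.025, "turn": 0},
    {"tx": 0, "ty": 0, "tz": -0.03, "turn": 0},
    {"tx": 0.008, "ty": -0.007, "tz": -0.025, "turn": 0},
    {"tx": 0.01, "ty": -0.009, "tz": 0, "turn": 0},
    {"tx": 0.01, "ty": -0.009, "tz": 0, "turn": 0},
    {"tx": 0.01, "ty": -0.009, "tz": 0, "turn": 0},
    {"tx": 0, "ty": 0, "tz": 0, "turn": 0},
    {"tx": 0, "ty": 0, "tz": 0, "turn": 0},
    {"tx": 0, "ty": 0, "tz": 0, "turn": 0},
    {"tx": 0, "ty": 0, "tz": 0, "turn": 0},
  ],
)

```text
clock: 8.87
tcp_pos: [0.5614, -0.2374, 0.1285]
tool_rot: [-0.0, 0.974, 0.224, -0.001]
wrist_force: [-0.0, -0.4, 0.6]
gripper_width: -0.0004
```

```bash
python3 - <<'E'
from h import *
import cv2
go([.5625,-.2365,.048]);s=state();np.savez('w4.npz',p=s['tcp_pos'],q=s['tool_rot'])
im=cams.get_image('wrist')[:,:,::-1];cv2.imwrite('pics/w4.png',im)
c=cams.get_image('scene')[:,:,::-1]
cv2.imwrite('pics/s4.png',cv2.resize(c[90:210,210:350],None,fx=4,fy=4,interpolation=cv2.INTER_CUBIC))
E
```

```text
t 8.8667 tcp [ 0.5614 -0.2374  0.1285] F [-0.03 -0.36  0.64] w -0.0004 tool delta [ 0.0015 -0.0003  0.0805] xaxis [ 0.899  0.437 -0.001]
```

View pics/w4.png

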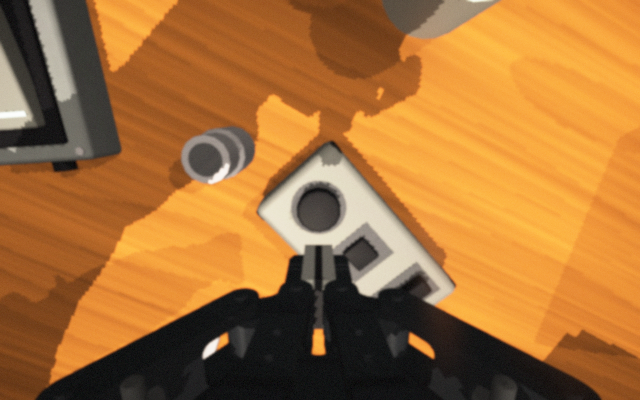

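View pics/s4.png

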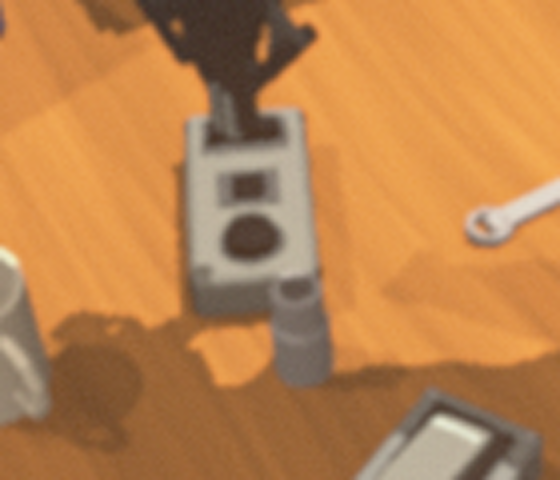

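The square key now sits low, with its side wall nearly gone. The round key's top is at about (319,210) in the wrist view.

```bash
python3 - <<'E'
from h import *
d=np.load('w4.npz');print(wplane(319,210,.048,d['p'],d['q']), wplane(360,252,.041,d['p'],d['q']))
E
```

```text
[ 0.56461889 -0.23669017  0.048     ] [ 0.54530516 -0.28285415  0.041     ]
```

Emit:
jog_arm(
  deltas=[
    {"tx": 0.001, "ty": 0, "tz": 0.015, "turn": 0},
    {"tx": 0, "ty": 0, "tz": 0.025, "turn": 0},
    {"tx": 0, "ty": 0, "tz": 0.02, "turn": 0},
    {"tx": 0, "ty": 0, "tz": 0.01, "turn": 0},
    {"tx": 0, "ty": 0, "tz": 0.003, "turn": 0},
    {"tx": 0, "ty": 0, "tz": 0, "turn": 0},
    {"tx": 0, "ty": 0, "tz": 0, "turn": 0},
    {"tx": 0, "ty": 0, "tz": 0, "turn": 0},
  ],
)

```text
clock: 9.63
tcp_pos: [0.5639, -0.2365, 0.0577]
tool_rot: [0.001, 0.974, 0.225, 0.001]
wrist_force: [0.3, 0.4, -0.8]
gripper_width: -0.0003
```

Emit:
jog_arm(
  deltas=[
    {"tx": 0, "ty": 0, "tz": 0.005, "turn": 0},
    {"tx": 0, "ty": 0, "tz": 0.003, "turn": 0},
    {"tx": 0, "ty": 0, "tz": 0.002, "turn": 0},
    {"tx": 0, "ty": 0, "tz": 0.002, "turn": 0},
    {"tx": 0, "ty": 0, "tz": 0.002, "turn": 0},
    {"tx": 0, "ty": 0, "tz": 0, "turn": 0},
    {"tx": 0, "ty": 0, "tz": 0, "turn": 0},
  ],
)

```text
clock: 10.22
tcp_pos: [0.5632, -0.2362, 0.0426]
tool_rot: [0.0, 0.974, 0.225, 0.0]
wrist_force: [-0.0, -0.7, 4.3]
gripper_width: 0.0003
```

Emit:
jog_arm(
  deltas=[
    {"tx": 0, "ty": 0, "tz": 0.0015, "turn": 0},
    {"tx": 0, "ty": 0, "tz": 0.001, "turn": 0},
    {"tx": 0, "ty": 0, "tz": 0, "turn": 0},
    {"tx": 0, "ty": 0, "tz": 0, "turn": 0},
  ],
)

```text
clock: 10.55
tcp_pos: [0.5633, -0.2362, 0.041]
tool_rot: [0.0, 0.974, 0.225, 0.0]
wrist_force: [-3.8, 1.4, 13.9]
gripper_width: 0.0005
```

It is on the stop with 14 N, well above the 5 N spring. I'll let it settle, then run a final check.

Emit:
jog_arm(
  deltas=[
    {"tx": 0, "ty": 0, "tz": 0.0005, "turn": 0},
    {"tx": 0, "ty": 0, "tz": 0, "turn": 0},
    {"tx": 0, "ty": 0, "tz": 0, "turn": 0},
    {"tx": 0, "ty": 0, "tz": 0, "turn": 0},
    {"tx": 0, "ty": 0, "tz": 0, "turn": 0},
    {"tx": 0, "ty": 0, "tz": 0, "turn": 0},
  ],
)

```text
clock: 11.05
tcp_pos: [0.5633, -0.2362, 0.041]
tool_rot: [0.0, 0.974, 0.225, 0.0]
wrist_force: [-5.3, 1.8, 17.5]
gripper_width: -0.0001
```

```bash
python3 - <<'E'
from h import *
import cv2
go([.5633,-.2365,.041])
c=cams.get_image('scene')[:,:,::-1]
w=cams.get_image('wrist')[:,:,::-1]
a=cv2.resize(c[100:250,210:350],None,fx=2.6,fy=2.6,interpolation=cv2.INTER_CUBIC)
b=w[:390,100:500]
o=np.zeros((390,a.shape[1]+400,3),np.uint8);o[:a.shape[0],:a.shape[1]]=a;o[:,a.shape[1]:]=b;cv2.imwrite('pics/f5.png',o)
go([.5633,-.2365,.041])
E
```

```text
t 11.05 tcp [ 0.5633 -0.2362  0.041 ] F [-5.34  1.81 17.45] w -0.0001 tool delta [-0.0001  0.0002 -0.    ] xaxis [0.899 0.438 0.   ]
t 11.15 tcp [ 0.5633 -0.2362  0.0409] F [-5.34  1.31 17.43] w -0.0001 tool delta [-0.0001  0.0002 -0.0001] xaxis [0.899 0.438 0.   ]
```

View pics/f5.png

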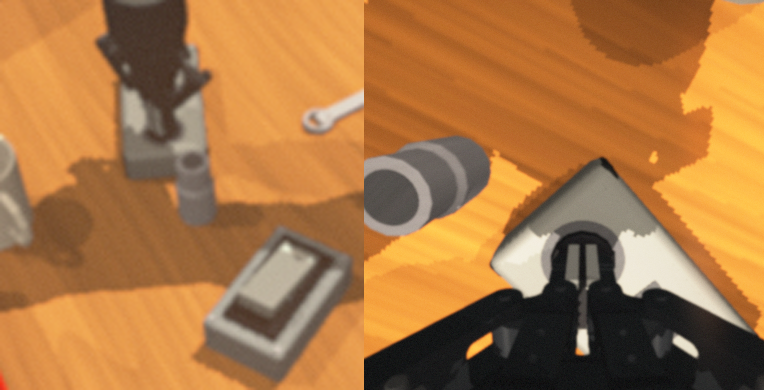

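The tips are centred in the round key's well at about (583,260), the rocker is still over, and the remote and socket are in place. I'm handing in.

```bash
python3 -c "
from plant import order
print(order.job_done())"
```

```text
the job is handed in; nothing more can be done
None
```

The job is handed in at about 11 s, done in the order asked with shut fingertips, and the arm is still holding the round key down.

- **Rocker:** I pushed it to its stop, where the force reached about 17 N at a height of 56 mm. Its white line afterwards measured 54.8 mm above the bench, and 55 mm means fully over.
- **Square key:** I pressed it to its stop, with the tip at 41.1 mm and 16 N. That is the full 7 mm of travel, and after I lifted off it looked sunk in the pictures.
- **Round key:** It is held down on its stop, with the tip at 41.0 mm and a steady 17.5 N, well above the 5 N spring.

The long bar key was never touched. The last pictures show the rocker still over, and the remote and deep socket look where they were.

Two checks were not exact:
- **Key positions:** The camera estimates from the different views differed by 2–5 mm, mostly from key sides counted in with the tops. I relied on the wrist and top views, which agreed within 2 mm.
- **Sideways force:** A push of about 5 N is present while holding the round key. I saw no movement of the remote, but I did not measure its position again at the end.

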